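# Load the casting arm and set its centre nut for balancing

## Robot

A 6-joint arm with a two-finger parallel gripper is mounted at the origin on the work surface. World frame = base frame: x ahead of the robot, y to its left, z up, the work surface at z = 0. Lengths are in m, angles in rad, forces in N, time in s.
With the tool pointing down it reaches from about 0.425 to 0.95 m from the base axis. Payload 3.5 kg.
Tool frame: the origin (TCP) lies at the very end of the fingers, on their centre line; the grasp point (between the pads) lies 19 mm behind it; z points along the fingers, y is the direction in which the jaws open and shut (so a half turn about z gives the same grasp; the last joint's range is limited). The gripper opens to 85 mm and grips with 20 to 120 N. Pads are 22 mm wide; open, the fingers measure 114 mm over their backs; the gripper's body (76 mm by 85 mm) begins 54 mm behind the grasp point. The pads swing forward as they close: fully open they stand 13 mm farther back than shut.
Start: joints at [1.165, 0.286, 1.577, -0, 1.279, -0.15], TCP at [0.171, 0.653, 0.231] pointing down, gripper open.
Joint ranges: [-2.77, 2.77], [-0.9, 2.22], [0.21, 2.48], [-1.53, 4.67], [0.24, 2.81], [-2.84, 2.84]. Speed limits (rad/s): [2.79, 2.79, 3.14, 3.14, 3.14, 3.14].

## Interface

Orientations are given as a unit quaternion [x, y, z, w].
In Python, from plant import get_state, vision, ctrl, cut_out gives the robot as it stands.
- The arm moves only by the tool jog_arm, never from a script. Its argument "commands" is text: rows parted by semicolons, each of 6 numbers parted by spaces: the shift along the world's x, y, z in m, then the turn, a rotation vector about the world's x, y, z in rad. A call has 1 to 20 rows; each row is the pose to reach, as a shift and turn from the pose commanded when the call began; what a row does not reach only later rows make up. A row lasts 1/8 s, in which the tool goes at most 62.5 mm and 10.7 degrees, less where a joint would pass 70% of its speed; a pose out of reach is approached as far as the arm can. A call with a gripper value outside its range is refused whole. "gripper" is the opening in per cent of the stroke, from 0 (shut) to 100 (fully open), set as the call begins (left out, the last holds). The fingers move at their own pace and stop on an object; "grip_force" is the grip in N (left out, the last holds). Time passes only in rows, so rows that repeat a pose let the fingers close. It gives the time, the measured TCP pose, the force and the opening at its end, in the units of the state.
- get_state(): the state, without advancing time (a new reading comes with each control period).
- vision.read_camera(name): name is "scene" or "side" or "wrist"; returns a dict with "frame" (480x640x3 uint8, red, green, blue), "z_map" (480x640 float32, m along the optical axis (not along the pixel's ray), 0 where there is no reading), "fx", "fy", "cx", "cy" (pixels), "R" (3x3) and "t" (3): a world point X has camera coordinates R X + t. Camera axes: x right, y down, z forward; pixel columns grow to the right and rows downward; lengths in m; the calibration is good to about 2 mm. A picture is of the moment at which its call begins.
- ctrl.sign_off(): hands the job in, once; it reports no verdict.
Trained networks look in the newest picture that a camera, given by its name, has taken for a name from the list of things; names that differ only in an ending like _2 or _b are one class to them, and where a whole thing is asked for, a point or a joint stands for the part that bears it (a point fixed in the world has none). Each returns a list of dicts, best first, with "conf" (0 to 1); they miss things now and then, are a little off and sometimes report something else, mostly with a low value. They report only what shows in the picture. A call takes as long as a camera call. They do not tell look-alikes from the thing itself.
- cut_out(camera, query): "pixels" (480x640 bool, what is visible of it) and "box" ([centre column, centre row, width, height] in pixels, round what is visible of it).
The state is a dict: "time": time; "qpos": joint angles; "dq": joint speeds; "joint_efforts": joint torques, N m; "eef_pos": TCP position; "tcp_rot": TCP orientation; "contact_force": force on the tool from outside, world axes, zero at the start; "wrist_torque": the same for the moment, N m; "opening": opening from 0.0 (shut) to 1.0 (fully open).
Only numpy, scipy, OpenCV 4.12 (cv2) and the standard library are available. Lean on these libraries where they do the work, as an engineer would, in place of code of your own. Each camera call takes 0.05 s, during which the arm holds its last target.

## Task

I'm about to balance the centrifugal casting machine. Take the big mould ring off the firing tray and lay it gently in the two saddles on the arm, flat end right up against the back plate and crater facing the crucible; then run the knurled centre nut down until it bottoms out, back it off a quarter turn so the arm can just rock, and keep hold of the nut there while I shift the counterweight. Finish still gripping the nut, and leave everything else on the bench where it is.

Things in the scene. Friction and masses are not known exactly. Their poses are not given: they have to be found in the camera images.
- ring: the mould (casting) ring: a steel tube 48 mm in diameter and 54 mm long filled with set pale investment, about 0.27 kg. It lies on its side on the firing tray at the start. Origin at its centre (24 mm from either side, 27 mm from either end); its own y axis runs along the tube and points out of the end with the cone-shaped crater; the other end is flat.
- crater (a point): centre of the ring's crater end, 27 mm from the ring's centre along its y axis
- tray: fixed white ceramic firing tray 120 x 110 mm, 10 mm thick, with a 30 mm grid of small round knobs (10 mm wide, tops 17 mm above the bench). Origin under its centre. The ring lies along the tray's y axis with its own centre 37 mm above the bench, its lowest line 13 mm above the bench; crater towards the tray's +y.
- machine: the casting machine, bolted down: grey round base 120 mm across (152 mm flange) with a level balance arm on top. Origin on the spindle axis at bench height, z up. The arm lies along the machine's y axis: brass counterweights at +y (top 125 mm above the bench), white crucible, two V saddles and upright back plate at -y, on the arm's centre line; centre nut on the spindle axis.
- spout (a point): tip of the spout of the machine's crucible, 127 mm from the spindle axis, 127 mm above the bench. The crucible is 36 mm wide, reaches from 79 to 121 mm from the axis, top 140 mm above the bench.
- plate_face (a point): centre of the back plate's inner face, 200 mm from the spindle axis, 128 mm above the bench: an upright 56 mm square plate, 5 mm thick, top 156 mm above the bench. 73 mm are free between spout and plate.
- seat (a point): where the ring's centre is when it lies in both saddles, flat end against the plate: 173 mm from the spindle axis, 128 mm above the bench. Frame parallel to the machine's: y points to the crucible, as the ring's y axis must. The saddles (8 mm thick, centred 17 mm either side of this point along y) stay 15 mm or more below the ring's centre and within 22 mm of its centre line: its flanks are free.
- boss_top (a point): the face that the nut bottoms out on: on the spindle axis, 129 mm above the bench. The boss under it is 34 mm wide at the top (28 mm below), 19 mm tall, and stands on the 44 mm hub, top 110 mm above the bench.
- nut_grip (a point): point on the nut's axis 14 mm above its underside, to grip it at. The nut: a knurled steel cylinder, 38 mm in diameter, 24 mm tall, on an upright 14 mm stud (top 168 mm above the bench), right-hand thread, 3 mm pitch: clockwise seen from above runs it down. Nothing else within 75 mm of the axis is higher than 129 mm above the bench. The point's x axis turns with the nut and points to the dimple.
- nut_dimple (a point): small black dimple on the nut's top face, 13 mm from the axis; shows how the nut is turned
- nut (a joint): how far the nut is unscrewed from the bottomed-out position, rad: 0 = bottomed out (a hard stop), grows counter-clockwise seen from above. It starts unscrewed by 3.0 to 5.6 rad (about half to nine tenths of a turn) and stays where it is left; it turns with about 0.06 N m of drag.
- small_ring: bystander: a smaller mould ring standing on end, 34 mm in diameter, 45 mm tall; origin under its centre
- model: bystander: yellow stone dental model, 56 x 64 x 35 mm; origin under its centre
- crucible: bystander: loose white ceramic crucible, 36 x 42 x 30 mm; origin under its centre
- spatula: bystander: broad plaster spatula with a wooden handle, 190 mm long, lying flat; origin under its middle
Mind the look-alikes: they are no part of the job. What is shaped like the ring but black, blue or green is not meant.

How it is judged:
On the way:
1. the nut is bottomed out with the ring lying in the saddles (value of joint nut below 0.09 rad and distance between ring and seat below 0.008 m), for 0.1 s.
At the end, for the whole second after the job is handed in: The nut, once bottomed with the ring in the saddles, is 67 to 113 degrees up from bottomed and still gripped (over 3 N). The ring, let go and at rest, lies in both saddles within 4 mm and 7 degrees, flat end within 5 mm of the back plate, crater to the crucible (value of joint nut between 1.17 and 1.97 rad and contact force between the fingers and nut above 3 N and x of ring in the frame of seat between -0.004 and 0.004 m and z of ring in the frame of seat between -0.004 and 0.004 m and y of ring in the frame of seat below 0.005 m and y of crater in the frame of seat above 0.02 m and angle between the y axis of ring and the y axis of seat, either way round below 0.12 rad and contact force between the fingers and ring below 0.3 N and linear speed of ring below 0.02 m/s); the arm keeps its last pose, push and grip.
It fails at once if the ring is knocked hard against the machine (over 80 N) (contact force between ring and machine above 80 N).
It fails at once if the ring is dropped or thrown (loose and moving faster than 0.45 m/s, a fall of about a centimetre) (contact force between the fingers and ring below 0.1 N and linear speed of ring above 0.45 m/s).
It fails at once if the small ring, the dental model, the loose crucible or the spatula is disturbed (moved over 25 mm) (distance of any of small_ring, model, crucible, spatula from where it was at the start of the episode above 0.025 m).
It also fails if it takes over 67 s, if anything falls off the work surface, if the arm or the gripper's body presses on something with over 40 N, if the wrist force passes 120 N, or if a joint passes its speed limit or range.

## Working session

There is one attempt and no reset: what is moved stays moved. The work goes in short steps, Python scripts to look and compute and a tool call to move; the robot and the scene stay as the last step left them, time stands still between calls to the robot, and variables do not carry over. Pictures are saved under pics/ and viewed, and the job is handed in when it is done.

Besides the shell and the picture viewer there is one more tool, called by a JSON object that holds its "op" and its "data". jog_arm: Moves the arm, as the interface text tells. Its arguments: {"type":"object","properties":{"commands":{"type":"string"},"gripper":{"type":"number"},"grip_force":{"type":"number"}},"required":["commands"]}

```bash
ls; mkdir -p pics; cat > h.py <<'E'
import numpy as np, cv2, pickle
from plant import get_state, vision, ctrl, cut_out
def shot(n,tag):
    c=vision.read_camera(n); cv2.imwrite(f'pics/{tag}.png',cv2.cvtColor(c['frame'],cv2.COLOR_RGB2BGR)); pickle.dump(c,open(f'pics/{tag}.pkl','wb')); return c
def w(c,u,v,z=None):
    z=c['z_map'][int(round(v)),int(round(u))] if z is None else z
    p=np.array([(u-c['cx'])/c['fx']*z,(v-c['cy'])/c['fy']*z,z]); return c['R'].T@(p-c['t'])
def cloud(c,m=None):
    v,u=np.nonzero((c['z_map']>0)&(True if m is None else m)); z=c['z_map'][v,u]
    p=np.stack([(u-c['cx'])/c['fx']*z,(v-c['cy'])/c['fy']*z,z],1); return (p-c['t'])@c['R'],u,v
def pix(c,X):
    q=c['R']@np.array(X)+c['t']; return q[0]/q[2]*c['fx']+c['cx'],q[1]/q[2]*c['fy']+c['cy']
E
python3 - <<'E'
from h import *
s=get_state(); print(s)
for n in ['scene','side','wrist']:
    c=shot(n,n+'0'); print(n,-c['R'].T@c['t'],c['R'][2],c['fx'])
E
```

```text
pics
{'time': 0.0, 'qpos': array([ 1.16499312e+00,  2.87180606e-01,  1.57816195e+00,  4.54215915e-05,
        1.27859563e+00, -1.49963899e-01]), 'dq': array([-0.00065065, -0.00125116, -0.00141946, -0.00122906,  0.00101346,
        0.00080412]), 'joint_efforts': array([-9.02037991e-04, -4.05973184e+01, -2.92632347e+01, -1.71368324e-04,
        5.79935586e-03, -3.41493660e-06]), 'eef_pos': array([0.17049232, 0.65244398, 0.22994536]), 'tcp_rot': array([ 1.27577497e-01,  9.91827912e-01, -1.12181280e-03, -3.42620826e-04]), 'contact_force': array([0.05477419, 0.51484379, 1.15158826]), 'wrist_torque': array([ 0.03957777,  0.02975779, -0.00385993]), 'opening': 1.0024858475437237}
scene [0.89544533 0.44469549 0.88677262] [-0.33283381 -0.50859759 -0.79407188] 458.8007261196157
side [ 0.16740938 -0.83847601  0.82350943] [ 0.3589874   0.69847528 -0.61908023] 564.9479932453693
wrist [0.08989476 0.67351529 0.37230066] [ 0.31377001 -0.08423577 -0.9457551 ] 424.1863010675637
```

View pics/scene0.png

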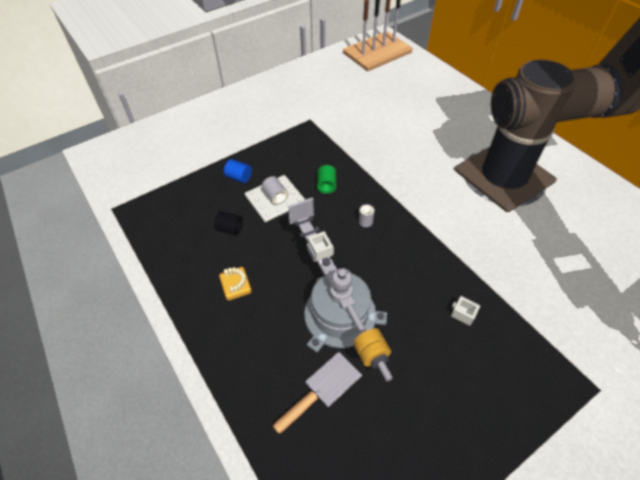

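View pics/side0.png

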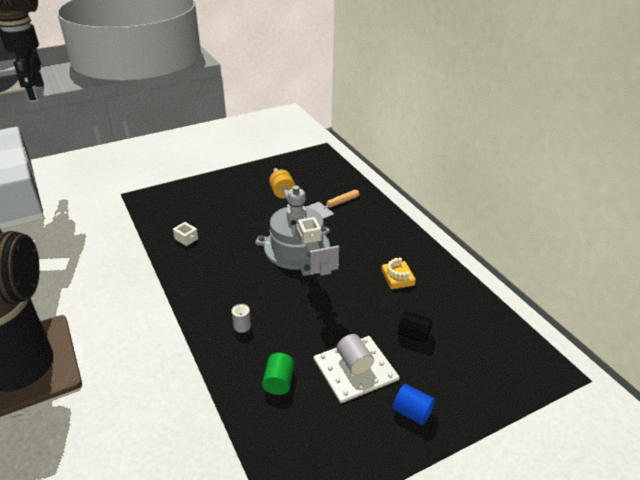

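View pics/wrist0.png

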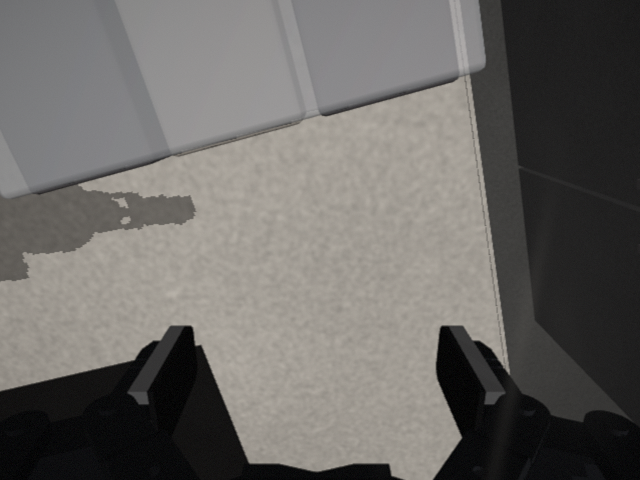

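Scene camera: the grey ring is on the tray at about (275,190), the machine's nut at (341,279) and the back plate at (302,210). The green, blue and black cylinders are decoys. Next I measure the poses.

```bash
python3 - <<'E'
from h import *
np.set_printoptions(precision=4,suppress=True)
for n in ['scene','side']:
    c=shot(n,n+'1')
    for q in ['ring','tray','machine','nut','crucible','small_ring','model','spatula']:
        for r in cut_out(n,q)[:4]:
            P,u,v=cloud(c,r['pixels']); 
            print(n,q,round(r['conf'],2),np.array(r['box']).round(0),len(P), 'med',np.median(P,0),'min',np.percentile(P,2,axis=0),'max',np.percentile(P,98,axis=0))
            np.save(f'pics/{n}_{q}_{int(r["box"][0])}.npy',r['pixels'])
for n in ['scene','side']:
    im=cv2.imread(f'pics/{n}1.png')
    a=im[160:360,220:400] if n=='scene' else im[170:400,230:410]
    cv2.imwrite(f'pics/{n}1z.png',cv2.resize(a,None,fx=3,fy=3 if n=='scene' else 2.6,interpolation=cv2.INTER_CUBIC)[:600])
E
```

```text
scene ring 0.93 [325. 178.  20.  28.] 419 med [ 0.4151 -0.2338  0.0378] min [ 0.3875 -0.2884 -0.0003] max [ 0.4392 -0.2116  0.0475]
scene ring 0.9 [228. 225.  29.  20.] 524 med [ 0.6935 -0.2522  0.038 ] min [ 0.6594 -0.2847  0.002 ] max [ 0.7212 -0.2292  0.0478]
scene ring 0.82 [276. 191.  27.  30.] 475 med [ 0.552  -0.2625  0.0498] min [ 0.5295 -0.3025  0.0137] max [ 0.5706 -0.2491  0.0605]
scene ring 0.77 [239. 173.  26.  21.] 496 med [ 0.5888 -0.393   0.0347] min [ 0.5489 -0.4746 -0.0031] max [ 0.6159 -0.3725  0.0475]
scene tray 0.81 [274. 200.  65.  48.] 1114 med [ 0.5691 -0.2635  0.0081] min [ 0.4888 -0.3329 -0.0013] max [ 0.606  -0.2264  0.0482]
scene machine 0.6 [340. 290. 110. 185.] 7008 med [0.619  0.1019 0.0869] min [ 0.5435 -0.1155  0.0042] max [0.6802 0.2434 0.1536]
scene nut 0.87 [342. 280.  18.  18.] 250 med [0.6119 0.0921 0.1518] min [0.5908 0.0687 0.1371] max [0.6236 0.1024 0.1554]
scene crucible 0.65 [467. 311.  31.  23.] 451 med [0.3879 0.2328 0.0189] min [0.37   0.2115 0.0014] max [0.4114 0.257  0.0307]
scene crucible 0.28 [341. 289. 100. 184.] 6896 med [0.6195 0.1
[... 1577 characters left out ...]
] min [0.3643 0.2064 0.0022] max [0.4137 0.2618 0.0345]
side crucible 0.71 [332. 205.  53.  26.] 436 med [0.7482 0.1945 0.0097] min [0.7064 0.157  0.0025] max [0.8339 0.2237 0.0256]
side small_ring 0.66 [240. 315.  21.  26.] 472 med [ 0.3979 -0.0965  0.0366] min [ 0.3839 -0.1053  0.0019] max [ 0.4151 -0.0426  0.0482]
side model 0.96 [399. 272.  33.  29.] 706 med [ 0.7465 -0.1186  0.0222] min [ 0.722  -0.1449  0.006 ] max [ 0.7787 -0.0795  0.038 ]
side spatula 0.95 [335. 203.  53.  28.] 461 med [0.7576 0.1952 0.0087] min [0.71   0.1595 0.0023] max [0.8377 0.2284 0.024 ]
side spatula 0.26 [297. 199.  21.  14.] 243 med [0.5987 0.0717 0.1504] min [0.5862 0.0627 0.1302] max [0.6211 0.0939 0.159 ]
```

View pics/scene1z.png

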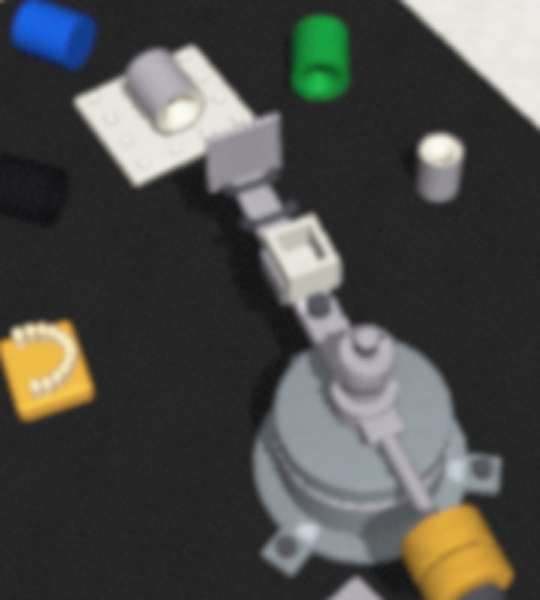

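View pics/side1z.png

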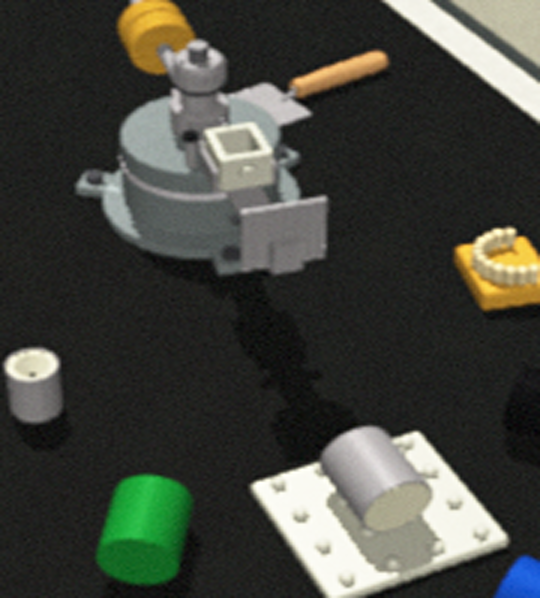

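```bash
cat > fit.py <<'E'
from h import *
from scipy.optimize import least_squares
np.set_printoptions(precision=4,suppress=True)
def load(t): return pickle.load(open(f'pics/{t}.pkl','rb'))
def fitring(P,x0,yaw0,z0=None):
    # horizontal capped cylinder surface fit; params cx,cy,cz,yaw
    def sd(p):
        d=P-p[:3]; a=np.array([np.cos(p[3]),np.sin(p[3]),0]); l=d@a; r=np.linalg.norm(d-np.outer(l,a),axis=1)
        q=np.stack([r-.024,abs(l)-.027],1)
        return np.minimum(q.max(1),0)+np.linalg.norm(np.maximum(q,0),axis=1)
    s=least_squares(sd,[*x0,yaw0],loss='soft_l1',f_scale=.002)
    return s.x,np.sqrt(np.median(sd(s.x)**2))
E
python3 - <<'E'
from fit import *
for n in ['scene','side']:
    c=load(n+'1'); P,u,v=cloud(c)
    R=(abs(P[:,0]-.55)<.06)&(abs(P[:,1]+.277)<.06)&(P[:,2]>.022)&(P[:,2]<.07)
    Q=P[R]; 
    for y0 in [1.2,1.6,2.0]: print(n,'ring',R.sum(),fitring(Q,[.55,-.275,.037],y0))
    T=(abs(P[:,0]-.55)<.1)&(abs(P[:,1]+.28)<.1)&(P[:,2]>.006)&(P[:,2]<.03)
    hull=cv2.minAreaRect(P[T][:,:2].astype(np.float32)); print(n,'tray',hull)
    # plate
    M=(P[:,2]>.105)&(P[:,2]<.155)&(P[:,1]<-.07)&(P[:,1]>-.16)&(abs(P[:,0]-.58)<.08); Q=P[M]
    print(n,'plate',M.sum(),Q.mean(0),Q.min(0),Q.max(0))
    S=Q[:,:]; vv=np.linalg.svd(S-S.mean(0))[2]; print(' normal',vv[2],'svals',np.linalg.svd(S-S.mean(0))[1])
    # nut top
    N=(P[:,2]>.13)&(P[:,2]<.17)&(np.hypot(P[:,0]-.605,P[:,1]-.085)<.04); Q=P[N]; print(n,'nut',N.sum(),Q.min(0),Q.max(0)); 
    print(np.histogram(Q[:,2],bins=np.arange(.13,.172,.003)))
    B=(P[:,2]>.085)&(P[:,2]<.13)&(P[:,1]>.14)&(P[:,1]<.3)&(abs(P[:,0]-.63)<.1);print(n,'cw',P[B].mean(0),P[B].min(0),P[B].max(0))
E
```

```text
scene ring 450 (array([ 0.5462, -0.2802,  0.0347,  1.5365]), np.float64(0.001151328470989407))
scene ring 450 (array([ 0.5462, -0.2802,  0.0347,  1.5365]), np.float64(0.0011513767684596021))
scene ring 450 (array([ 0.5462, -0.2802,  0.0347,  1.5365]), np.float64(0.0011513312216787164))
scene tray ((0.547482967376709, -0.30206775665283203), (0.1525329053401947, 0.12004736065864563), 88.70104217529297)
scene plate 439 [ 0.5702 -0.1114  0.1294] [ 0.5412 -0.121   0.1051] [ 0.5986 -0.0707  0.155 ]
 normal [0.1273 0.9653 0.2282] svals [0.3496 0.3374 0.1411]
scene nut 366 [0.5873 0.0643 0.1301] [0.6256 0.1043 0.1682]
(array([  1,  19,  14,  16,  15,  29,  49, 128,  39,   5,   7,  22,  22]), array([0.13 , 0.133, 0.136, 0.139, 0.142, 0.145, 0.148, 0.151, 0.154,
       0.157, 0.16 , 0.163, 0.166, 0.169]))
scene cw [0.6339 0.2145 0.1111] [0.6021 0.14   0.0855] [0.6592 0.2745 0.1266]
side ring 963 (array([ 0.5452, -0.2771,  0.0382,  1.5408]), np.float64(0.000683322174515992))
side ring 963 (array([ 0.5452, -0.2771,  0.0382,  1.5408]), np.float64(0.0006833213268262056))
side ring 963 (array([ 0.5452, -0.2771,  0.0382,  1.5408]), np.float64(0.0006833228087981223))
side tray ((0.5505560636520386, -0.27678170800209045), (0.19727496802806854, 0.19520536065101624), 0.6706382632255554)
side plate 595 [ 0.5659 -0.1189  0.1301] [ 0.5393 -0.1291  0.105 ] [ 0.5951 -0.0716  0.155 ]
 normal [-0.2018 -0.9768  0.0719] svals [0.3879 0.3444 0.118 ]
side nut 291 [0.5848 0.0613 0.1301] [0.6243 0.0985 0.17  ]
(array([14,  9, 15, 27, 14, 23, 26, 23, 62, 38, 10,  6, 15]), array([0.13 , 0.133, 0.136, 0.139, 0.142, 0.145, 0.148, 0.151, 0.154,
       0.157, 0.16 , 0.163, 0.166, 0.169]))
side cw [0.6218 0.1982 0.1132] [0.5978 0.1426 0.0853] [0.6537 0.2736 0.1298]
```

```bash
python3 - <<'E'
from fit import *
for n in ['scene','side']:
    c=load(n+'1'); P,u,v=cloud(c)
    # plate: rough yaw
    th=1.39; a=np.array([np.cos(th),np.sin(th)])
    M=(P[:,2]>.112)&(P[:,2]<.153)&(np.hypot(P[:,0]-.57,P[:,1]+.115)<.045); Q=P[M]
    def f(p): return (Q[:,0]-.57)*np.cos(p[0])+(Q[:,1]+.115)*np.sin(p[0])-p[1]
    s=least_squares(f,[th,0],loss='cauchy',f_scale=.001); th=s.x[0]; r=f(s.x); I=abs(r)<.004
    a=np.array([np.cos(th),np.sin(th)]); b=np.array([np.sin(th),-np.cos(th)])  # machine x axis
    t=Q[I][:,:2]@b; t1,t2=np.percentile(t,[1,99]); d=np.array([.57,-.115])@a+s.x[1]
    pc=a*d+b*(t1+t2)/2
    print(n,'plate yaw',th,I.sum(),'width',t1,t2,t2-t1,'face ctr',pc,'z top',P[(np.hypot(P[:,0]-pc[0],P[:,1]-pc[1])<.04)&(P[:,2]<.17)][:,2].max())
    # nut: barrel + top fit as capped vertical cylinder with stud
    N=(P[:,2]>.136)&(P[:,2]<.166)&(np.hypot(P[:,0]-.605,P[:,1]-.084)<.04); Q=P[N]
    def g(p):
        r=np.hypot(Q[:,0]-p[0],Q[:,1]-p[1]); z=Q[:,2]-p[2]
        def box(R,h0,h1):
            q=np.stack([r-R,abs(z-(h0+h1)/2)-(h1-h0)/2],1); return np.minimum(q.max(1),0)+np.linalg.norm(np.maximum(q,0),axis=1)
        return np.minimum(box(.019,-.024,0),box(.007,-.024,.03))
    s2=least_squares(g,[.605,.084,.154],loss='soft_l1',f_scale=.002); nc=s2.x
    print(n,'nut axis',nc,np.median(abs(g(nc))))
    print('   dist nut-face along',  (nc[:2]-pc)@a,'lat',(nc[:2]-pc)@b,'dir yaw',np.arctan2(*(nc[:2]-pc)[::-1]))
E
```

```text
scene plate yaw 1.388481830306535 311 width 0.5528264842427001 0.6082132521167364 0.05538676787403629 face ctr [ 0.5694 -0.1132] z top 0.15750895063297313
scene nut axis [0.6056 0.0834 0.153 ] 0.0007474401717918605
   dist nut-face along 0.19987333654155676 lat -9.768498313788886e-05 dir yaw 1.388970564707283
side plate yaw 1.3942042762597808 406 width 0.5512815137925816 0.6060282923256471 0.05474677853306553 face ctr [ 0.5667 -0.1181] z top 0.16128062750243707
side nut axis [0.6055 0.0835 0.1567] 0.0010689512034422755
   dist nut-face along 0.20523042070717157 lat 0.002719912141775617 dir yaw 1.3809520843754182
```

```bash
python3 - <<'E'
from fit import *
from scipy.spatial.transform import Rotation as Ro
c=load('wrist0'); P,u,v=cloud(c); s=get_state()
L=(P-s['eef_pos'])@Ro.from_quat(s['tcp_rot']).as_matrix()
m=(v>320)&(L[:,2]>-.08)&(L[:,2]<.02)&(abs(L[:,1])<.07)
print(m.sum(),L[m].min(0),L[m].max(0))
for sgn in (1,-1):
    k=m&(sgn*L[:,1]>0); T=L[k&(L[:,2]>L[k][:,2].max()-.01)]; print(T.min(0),T.max(0))
# crater check: depth of end faces rel to fitted ring
for n,p in [('scene',[.5462,-.2802,.0347,1.5365]),('side',[.5452,-.2771,.0382,1.5408])]:
    c=load(n+'1'); P,u,v=cloud(c); a=np.array([np.cos(p[3]),np.sin(p[3]),0]); d=P-p[:3]; l=d@a; r=np.linalg.norm(d-np.outer(l,a),axis=1)
    for r0,r1 in [(0,.006),(.006,.012),(.012,.018)]:
        k=(r>=r0)&(r<r1)&(abs(l)<.04); print(n,r0,k.sum(),l[k].mean(),l[k].min(),l[k].max())
E
```

```text
36510 [-0.0123 -0.07   -0.08  ] [ 0.0181  0.07   -0.0105]
[-0.0122  0.0414 -0.0208] [ 0.0114  0.054  -0.0108]
[-0.012  -0.0557 -0.0205] [ 0.0114 -0.043  -0.0105]
scene 0 11 0.01917533317621666 0.017819630470749713 0.020965224919499308
scene 0.006 32 0.021623576724841435 0.01498954275972402 0.026860950660743975
scene 0.012 56 0.026492392528712463 0.019592172840346245 0.03204317396498463
side 0 21 -0.026789059702231464 -0.02903979711777749 -0.024736488166453543
side 0.006 59 -0.026984319420735814 -0.02881576225783442 -0.02516392072988747
side 0.012 97 -0.026947129078143117 -0.029928955594470213 -0.025017587478234644
```

{"op": "jog_arm", "data": {"commands": "0.429 -0.453 0.02 0 0 -0.9;0.429 -0.453 0.02 0 0 -0.9;0.429 -0.453 0.02 0 0 -0.9;0.429 -0.453 0.02 0 0 -0.9;0.429 -0.453 0.02 0 0 -0.9;0.429 -0.453 0.02 0 0 -0.9;0.429 -0.453 0.02 0 0 -0.9;0.429 -0.453 0.02 0 0 -0.9;0.429 -0.453 0.02 0 0 -0.9;0.429 -0.453 0.02 0 0 -0.9;0.375 -0.931 -0.03 0 0 -1.346;0.375 -0.931 -0.03 0 0 -1.346;0.375 -0.931 -0.03 0 0 -1.346;0.375 -0.931 -0.03 0 0 -1.346;0.375 -0.931 -0.03 0 0 -1.346;0.375 -0.931 -0.03 0 0 -1.346;0.375 -0.931 -0.03 0 0 -1.346;0.375 -0.931 -0.03 0 0 -1.346;0.375 -0.931 -0.03 0 0 -1.346;0.375 -0.931 -0.03 0 0 -1.346", "gripper": 100}}

```text
time: 3.55
eef_pos: [0.5457, -0.2776, 0.2013]
tcp_rot: [0.718, 0.696, 0.0, -0.0]
contact_force: [-0.2, 0.3, 0.1]
opening: 1.0
```

```bash
python3 - <<'E'
from fit import *
c=shot('wrist','wrist2'); s=get_state(); print(s['eef_pos'],s['tcp_rot'],s['time'])
P,u,v=cloud(c)
R=(abs(P[:,0]-.5457)<.05)&(abs(P[:,1]+.278)<.05)&(P[:,2]>.022)&(P[:,2]<.075)
print(R.sum(),fitring(P[R],[.546,-.278,.037],1.54))
E
```

```text
[ 0.5459 -0.2771  0.2014] [ 0.7177  0.6963  0.0002 -0.0001] 3.6
5051 (array([ 0.5462, -0.2797,  0.036 ,  1.5378]), np.float64(0.00037615941316052753))
```

View pics/wrist2.png

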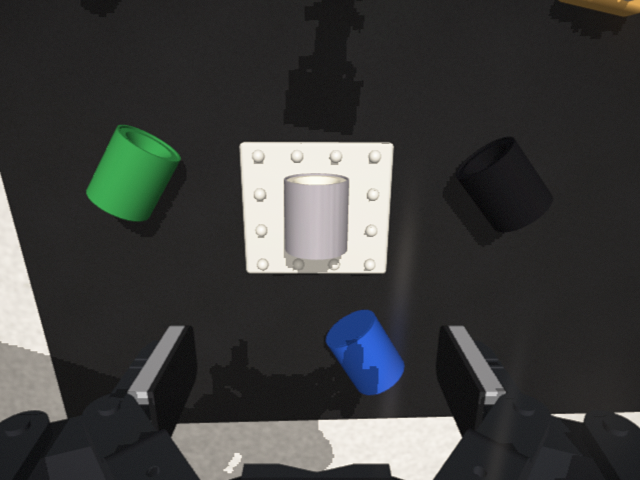

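The wrist view shows the ring centred between the fingers (317,215), with the crater rim at the upper (+y) end. The fit agrees to about 1 mm. Descending to grasp.

{"op": "jog_arm", "data": {"commands": "0 -0.002 -0.06 0 0 0;0 -0.002 -0.12 0 0 0;0 -0.002 -0.15 0 0 0;0 -0.002 -0.17 0 0 0;0 -0.002 -0.185 0 0 0;0 -0.002 -0.185 0 0 0;0 -0.002 -0.185 0 0 0"}}

```text
time: 4.47
eef_pos: [0.5468, -0.2806, 0.0179]
tcp_rot: [0.718, 0.696, 0.0, 0.001]
contact_force: [0.5, -0.3, 0.5]
opening: 0.999
```

{"op": "jog_arm", "data": {"commands": "0 0 0 0 0 0;0 0 0 0 0 0;0 0 0 0 0 0;0 0 0 0 0 0;0 0 0 0 0 0;0 0 0 0 0 0;0 0 0 0 0 0;0 0 0 0 0 0", "gripper": 0, "grip_force": 40}}

```text
time: 5.48
eef_pos: [0.5457, -0.2803, 0.0173]
tcp_rot: [0.718, 0.696, -0.0, -0.0]
contact_force: [-3.9, 0.7, 6.5]
opening: 0.549
```

{"op": "jog_arm", "data": {"commands": "0 0 0.005 0 0 0;0 0 0.015 0 0 0;0 0 0.04 0 0 0;0 0 0.07 0 0 0;0 0 0.07 0 0 0;0 0 0.07 0 0 0"}}

```text
time: 6.22
eef_pos: [0.5451, -0.2794, 0.0852]
tcp_rot: [0.718, 0.696, -0.0, -0.001]
contact_force: [0.4, 0.6, -3.7]
opening: 0.546
```

```bash
python3 - <<'E'
from fit import *
s=get_state(); print(s['eef_pos'],s['tcp_rot'],s['contact_force'],s['opening'])
for n in ['wrist','side','scene']:
    c=shot(n,n+'3')
    P,u,v=cloud(c); e=s['eef_pos']
    R=(abs(P[:,0]-e[0])<.0235)&(abs(P[:,1]-e[1])<.05)&(P[:,2]>.07)&(P[:,2]<.135)
    if R.sum()>50: print(n,R.sum(),fitring(P[R],[e[0],e[1],.107],1.54))
E
```

```text
[ 0.5451 -0.2794  0.0852] [ 0.718   0.6961 -0.0001 -0.0008] [ 0.3819  0.6141 -3.7463] 0.5458783888756426
wrist 29682 (array([ 0.5454, -0.2795,  0.1037,  1.5338]), np.float64(0.0004381135320442391))
side 736 (array([ 0.5452, -0.2761,  0.1054,  1.5334]), np.float64(0.0007329461055219686))
scene 443 (array([ 0.5453, -0.2788,  0.1015,  1.5344]), np.float64(0.0014316406070444161))
```

View pics/wrist3.png

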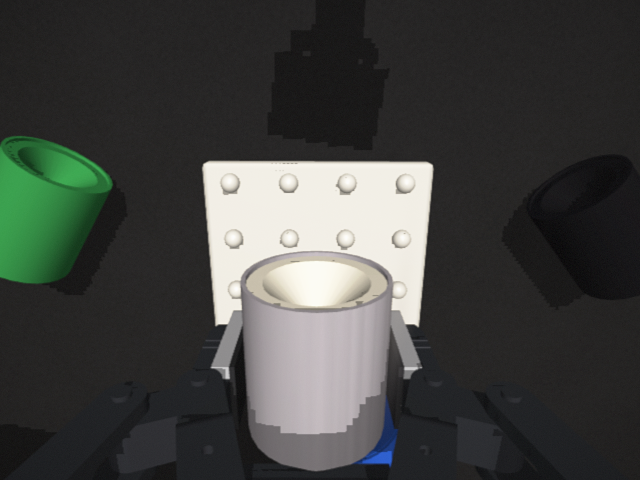

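View pics/side3.png

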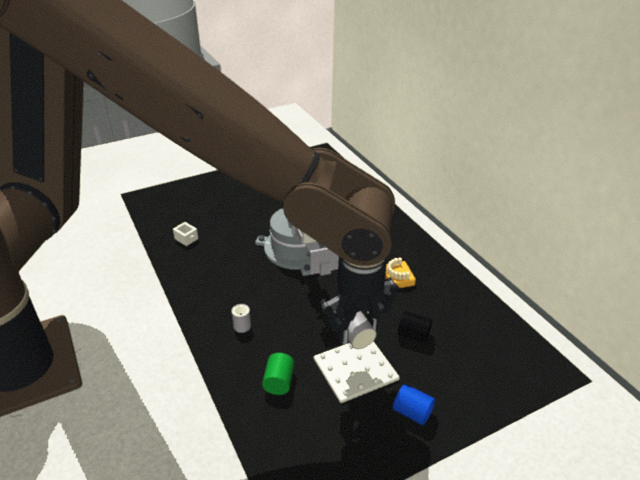

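{"op": "jog_arm", "data": {"commands": "0 0 0.03 0 0 0;0 0 0.07 0 0 0;0 0 0.11 0 0 0;0.005 0.03 0.115 0 0 -0.05;0.01 0.07 0.115 0 0 -0.1;0.02 0.12 0.115 0 0 -0.146;0.028 0.165 0.115 0 0 -0.146;0.03 0.19 0.115 0 0 -0.146;0.03 0.197 0.115 0 0 -0.146;0.03 0.197 0.115 0 0 -0.146;0.03 0.197 0.115 0 0 -0.146"}}

```text
time: 7.75
eef_pos: [0.5756, -0.084, 0.201]
tcp_rot: [0.767, 0.641, -0.0, -0.0]
contact_force: [0.2, 0.6, -3.0]
opening: 0.549
```

```bash
cat > seat.py <<'E'
from fit import *
import sys
tag=sys.argv[1]
s=get_state(); e=s['eef_pos']; print(s['time'],e,s['tcp_rot'],s['contact_force'],s['wrist_torque'],s['opening'])
th=1.389; a=np.array([np.cos(th),np.sin(th)]); b=np.array([np.sin(th),-np.cos(th)]); S0=np.array([.6055,.0835])-.173*a
print('TCP in seat frame', (e[:2]-S0)@b,(e[:2]-S0)@a,e[2]-.128)
for n in ['wrist','side','scene']:
    c=shot(n,n+tag); P,u,v=cloud(c)
    q=P[:,:2]-e[:2]; X=q@b; Y=q@a; Z=P[:,2]-e[2]
    R=(abs(X)<.0235)&(abs(Y)<.0305)&(Z<.05)&(Z>-.003)
    if R.sum()>50:
        p,r=fitring(P[R],[e[0],e[1],e[2]+.02],th); d=p[:2]-S0
        print(n,R.sum(),'ring in seat frame',d@b,d@a,p[2]-.128,'yaw err',p[3]-th,'res',r)
E
python3 seat.py 4
```

```text
7.75 [ 0.5756 -0.084   0.201 ] [ 0.7672  0.6414 -0.0003 -0.    ] [ 0.1626  0.6338 -3.0388] [-0.0272  0.0012  0.0075] 0.5492549266854554
TCP in seat frame 0.000892997883014763 0.0028281224295379622 0.07301007635416218
wrist 29558 ring in seat frame 0.0013394727718473256 0.0027888582879274917 0.09160090670737764 yaw err -0.0016751112669610713 res 0.0004335313589120458
side 760 ring in seat frame 0.0012842645258090257 0.005620676009682965 0.09428424381599743 yaw err 0.002663807116695338 res 0.000806074581605155
scene 650 ring in seat frame 0.0011611303024904424 0.0027213057448379186 0.09062734263617325 yaw err 0.00825828323830935 res 0.0011849564564479851
```

View pics/wrist4.png

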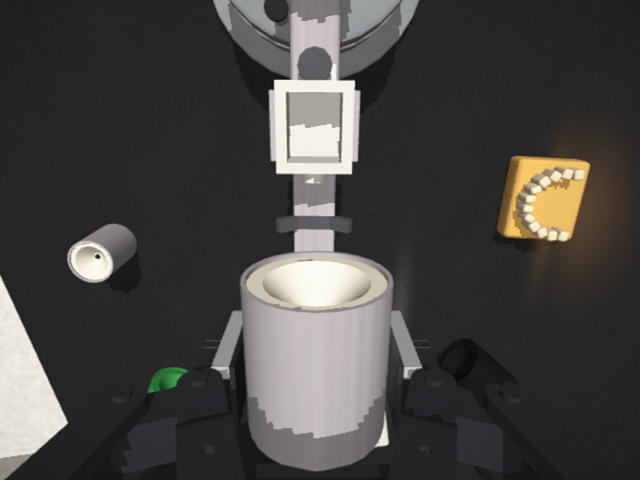

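View pics/scene4.png

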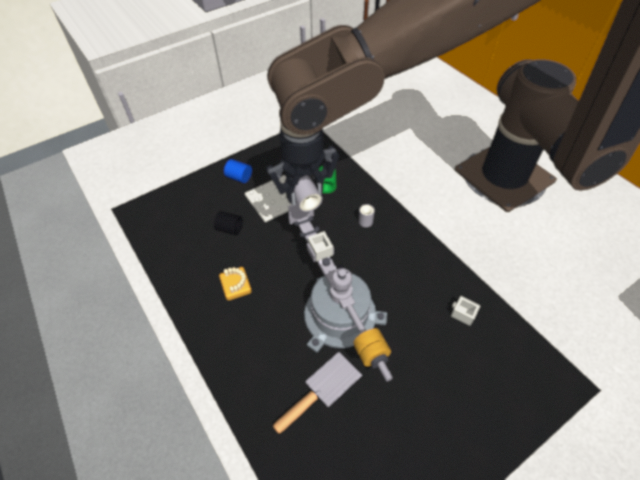

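```bash
python3 - <<'E'
from fit import *
th=1.389; a=np.array([np.cos(th),np.sin(th)]); b=np.array([np.sin(th),-np.cos(th)]); S0=np.array([.6055,.0835])-.173*a
for n in ['wrist4','scene4']:
    c=load(n); P,u,v=cloud(c); X=(P[:,:2]-S0)@b; Y=(P[:,:2]-S0)@a
    k=(P[:,2]>.133)&(P[:,2]<.143)&(Y>.035)&(Y<.11)&(abs(X)<.04)
    print(n,k.sum(),np.median(P[k][:,2]),np.percentile(X[k],[1,99]),np.percentile(Y[k],[1,99]))
    # yaw via minAreaRect
    print(cv2.minAreaRect(np.stack([X[k],Y[k]],1).astype(np.float32)))
    k=(P[:,2]>.1)&(P[:,2]<.125)&(Y>.0)&(Y<.03)&(abs(X)<.04); print(' saddle',k.sum(),np.percentile(X[k],[1,99]) if k.sum() else 0)
E
```

```text
wrist4 3533 0.1395328377428005 [-0.0175  0.0181] [0.0511 0.093 ]
((0.0002770181745290756, 0.06932041794061661), (0.04750176891684532, 0.036215607076883316), 89.98326873779297)
 saddle 2513 [-0.0204  0.0207]
scene4 189 0.1377156811842565 [-0.0173  0.0182] [0.0515 0.0954]
((0.00015330687165260315, 0.07301171869039536), (0.04517802596092224, 0.03638346120715141), 89.98516845703125)
 saddle 139 [-0.0196  0.0204]
```

{"op": "jog_arm", "data": {"commands": "-0.001 0 -0.02 0 0 0;-0.001 0 -0.045 0 0 0;-0.001 0 -0.065 0 0 0;-0.001 0 -0.08 0 0 0;-0.001 0 -0.086 0 0 0;-0.001 0 -0.088 0 0 0;-0.001 0 -0.088 0 0 0;-0.001 0 -0.088 0 0 0"}}

```text
time: 8.9
eef_pos: [0.5753, -0.0831, 0.1143]
tcp_rot: [0.767, 0.642, 0.0, 0.001]
contact_force: [0.3, 0.1, -3.1]
opening: 0.546
```

```bash
python3 seat.py 5
```

```text
8.9 [ 0.5753 -0.0831  0.1143] [0.7668 0.6419 0.0005 0.0007] [ 0.3285  0.0773 -3.0952] [-0.0094 -0.0272  0.0307] 0.5455326816816113
TCP in seat frame 0.0004657716364505046 0.0036573519000928207 -0.013736510832166177
wrist 29571 ring in seat frame 0.0008568256353903143 0.003609292123654313 0.004826617501515806 yaw err -0.00034705569398019165 res 0.0004320344053468893
side 367 ring in seat frame 0.0006356326144801635 0.006536719803037949 0.007247345131495442 yaw err -0.011039319650731017 res 0.0007715086393370665
scene 540 ring in seat frame 0.0004573436463819025 0.0038700029287913216 0.0032766665757148206 yaw err 0.007428013571341374 res 0.0011918921064491684
```

View pics/wrist5.png

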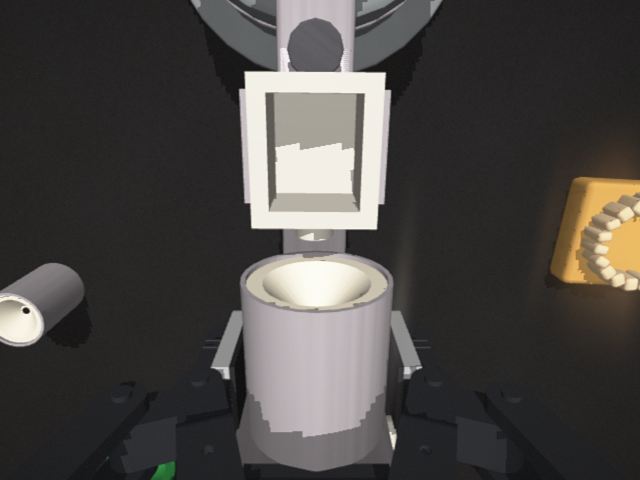

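{"op": "jog_arm", "data": {"commands": "-0.001 -0.001 -0.001 0 0 0;-0.001 -0.002 -0.002 0 0 0;-0.001 -0.002 -0.003 0 0 0;-0.001 -0.002 -0.003 0 0 0"}}

```text
time: 9.55
eef_pos: [0.5736, -0.0849, 0.1101]
tcp_rot: [0.767, 0.642, -0.0, -0.0]
contact_force: [-0.2, -0.6, -3.9]
opening: 0.552
```

{"op": "jog_arm", "data": {"commands": "0 -0.001 0 0 0 0;0 -0.001 0 0 0 0;0 -0.001 0 0 0 0"}}

```text
time: 9.93
eef_pos: [0.5738, -0.086, 0.1104]
tcp_rot: [0.767, 0.642, 0.0, 0.0]
contact_force: [0.4, -0.4, -3.2]
opening: 0.549
```

{"op": "jog_arm", "data": {"commands": "0 0 -0.001 0 0 0;0 0 -0.001 0 0 0;0 0 -0.002 0 0 0;0 0 -0.002 0 0 0"}}

```text
time: 10.42
eef_pos: [0.574, -0.086, 0.1098]
tcp_rot: [0.767, 0.642, -0.0, 0.0]
contact_force: [-3.8, 0.9, 5.6]
opening: 0.549
```

{"op": "jog_arm", "data": {"commands": "0 -0.001 0 0 0 0;0 -0.001 0 0 0 0;0 -0.001 0 0 0 0"}}

```text
time: 10.8
eef_pos: [0.574, -0.0862, 0.1098]
tcp_rot: [0.767, 0.642, 0.001, -0.001]
contact_force: [-3.0, 3.2, 6.1]
opening: 0.549
```

```bash
python3 seat.py 6; python3 - <<'E'
from fit import *
im=cv2.imread('pics/side6.png'); cv2.imwrite('pics/side6z.png',cv2.resize(im[170:300,240:400],None,fx=4,fy=4,interpolation=cv2.INTER_CUBIC))
im=cv2.imread('pics/scene6.png'); cv2.imwrite('pics/scene6z.png',cv2.resize(im[150:300,240:400],None,fx=4,fy=4,interpolation=cv2.INTER_CUBIC))
E
```

```text
10.8 [ 0.574  -0.0862  0.1098] [ 0.7669  0.6417  0.0006 -0.0005] [-2.9819  3.1586  6.0819] [ 0.5051  0.6045 -0.0259] 0.5493047615009126
TCP in seat frame -0.00027725723713543975 0.0003965858752249952 -0.01819289897386389
wrist 30528 ring in seat frame 0.00010727192298927869 0.00016526945288454777 0.00047288525011726645 yaw err -0.000625146558353773 res 0.00045659091366226666
side 350 ring in seat frame 0.00012276435977597323 -0.0022481322314026704 0.0030676923324669814 yaw err -0.0030188098424615006 res 0.0008746919996121204
scene 534 ring in seat frame -8.178311094848747e-05 0.0005275325914372533 -0.0008384131538463901 yaw err -0.005128505204722522 res 0.001247287166119912
```

View pics/scene6z.png

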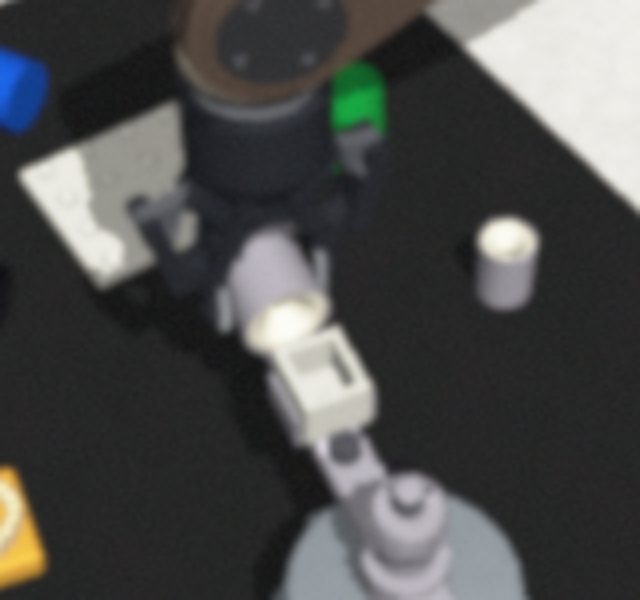

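View pics/side6z.png

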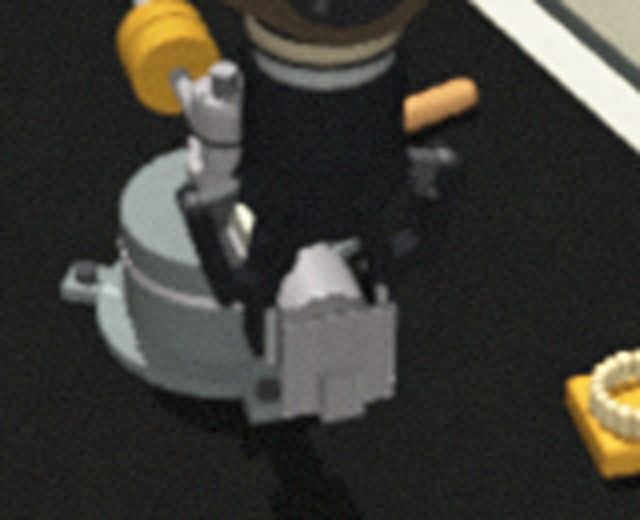

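{"op": "jog_arm", "data": {"commands": "0 0 -0.0005 0 0 0;0 0 -0.001 0 0 0;0 0 -0.001 0 0 0"}}

```text
time: 11.32
eef_pos: [0.574, -0.0862, 0.1097]
tcp_rot: [0.767, 0.642, 0.0, -0.001]
contact_force: [-5.0, 3.3, 9.9]
opening: 0.548
```

{"op": "jog_arm", "data": {"commands": "-0.0005 0 0 0 0 0;-0.001 0 0 0 0 0;-0.001 0 0 0 0 0"}}

```text
time: 11.7
eef_pos: [0.574, -0.0862, 0.1098]
tcp_rot: [0.767, 0.642, 0.001, 0.0]
contact_force: [-2.7, 3.1, 7.2]
opening: 0.551
```

{"op": "jog_arm", "data": {"commands": "0 0.0005 0.001 0 0 0;0 0.0005 0.001 0 0 0"}}

```text
time: 11.95
eef_pos: [0.574, -0.0862, 0.1098]
tcp_rot: [0.767, 0.642, 0.001, 0.001]
contact_force: [-0.4, 3.3, 5.3]
opening: 0.549
```

{"op": "jog_arm", "data": {"commands": "0 0 0 0 0 0;0 0 0 0 0 0;0 0 0 0 0 0;0 0 0 0 0 0", "gripper": 68}}

```text
time: 12.45
eef_pos: [0.5726, -0.0866, 0.108]
tcp_rot: [0.767, 0.642, -0.0, -0.0]
contact_force: [-0.1, 0.3, -0.2]
opening: 0.681
```

```bash
python3 seat.py 7
```

```text
12.45 [ 0.5726 -0.0866  0.108 ] [ 0.7669  0.6418 -0.0002 -0.0002] [-0.1141  0.3277 -0.2029] [-0.0533 -0.0279  0.0165] 0.6808538105616478
TCP in seat frame -0.001637716525694311 -0.0002477400938212037 -0.020025662747380504
wrist 29928 ring in seat frame 7.213820778101508e-05 8.216896204864179e-05 0.00046840607834416903 yaw err -0.005595283497267456 res 0.00043360720257893954
side 416 ring in seat frame -0.0009753693485711729 -0.002854211924106722 0.003027945373217683 yaw err -0.005187311570127973 res 0.0007502999817073132
scene 503 ring in seat frame 7.32834367356897e-05 5.8055196197649665e-05 -0.0008272304544690856 yaw err -0.003582849303731983 res 0.0011551863351602597
```

View pics/wrist7.png

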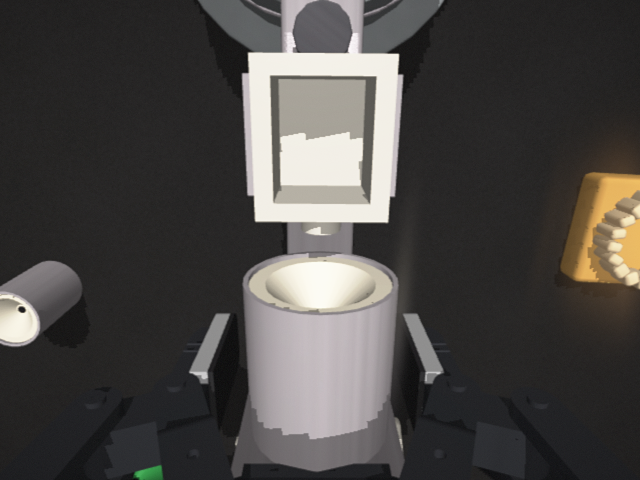

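{"op": "jog_arm", "data": {"commands": "0.0015 0 0 0 0 0;0.0015 0 0 0 0 0;0.0015 0 0 0 0 0;0.0015 0 0.015 0 0 0;0.0015 0 0.045 0 0 0;0.0015 0 0.092 0 0 0;0.0015 0 0.092 0 0 0", "gripper": 100}}

```text
time: 13.48
eef_pos: [0.5773, -0.0874, 0.2071]
tcp_rot: [0.767, 0.642, 0.003, 0.005]
contact_force: [-0.1, 0.2, 0.0]
opening: 0.999
```

{"op": "jog_arm", "data": {"commands": "0.008 0.04 0.01 0 0 0.1;0.02 0.1 0.01 0 0 0.3;0.0315 0.17 0.01 0 0 0.5;0.0315 0.17 0.01 0 0 0.7;0.0315 0.17 0.01 0 0 0.9;0.0315 0.17 0.01 0 0 1.1;0.0315 0.17 0.01 0 0 1.3;0.0315 0.17 0.01 0 0 1.5;0.0315 0.17 0.01 0 0 1.7;0.0315 0.17 0.01 0 0 1.9;0.0315 0.17 0.01 0 0 2.1;0.0315 0.17 0.01 0 0 2.3;0.0315 0.17 0.01 0 0 2.5;0.0315 0.17 0.01 0 0 2.7;0.0315 0.17 0.01 0 0 2.9;0.0315 0.17 0.01 0 0 3.0;0.0315 0.17 0.01 0 0 3.1;0.0315 0.17 0.01 0 0 3.1;0.0315 0.17 0.01 0 0 3.1"}}

```text
time: 15.85
eef_pos: [0.6047, 0.1091, 0.2092]
tcp_rot: [-0.608, 0.794, -0.014, -0.01]
contact_force: [0.5, 0.1, 0.4]
opening: 1.002
```

```bash
cat > nut.py <<'E'
from fit import *
import sys
from scipy.spatial.transform import Rotation as Ro
tag=sys.argv[1]
s=get_state(); e=s['eef_pos']; Rm=Ro.from_quat(s['tcp_rot']).as_matrix()
print(s['time'],e,'tool yaw',np.arctan2(Rm[1,1],Rm[0,1]),'tilt',Rm[:,2],'j6',s['qpos'][5],'F',s['contact_force'],'T',s['wrist_torque'],s['opening'])
c=shot('wrist','wrist'+tag); P,u,v=cloud(c)
N=(P[:,2]>.134)&(P[:,2]<.166)&(np.hypot(P[:,0]-.6055,P[:,1]-.0835)<.0225); Q=P[N]
def g(p):
    r=np.hypot(Q[:,0]-p[0],Q[:,1]-p[1]); z=Q[:,2]-p[2]
    def box(R,h0,h1):
        q=np.stack([r-R,abs(z-(h0+h1)/2)-(h1-h0)/2],1); return np.minimum(q.max(1),0)+np.linalg.norm(np.maximum(q,0),axis=1)
    return np.minimum(box(.019,-.024,0),box(.007,-.024,.03))
nc=least_squares(g,[.6055,.0835,.154],loss='soft_l1',f_scale=.002).x; print('nut axis',nc,N.sum(),np.median(abs(g(nc))))
r=np.hypot(P[:,0]-nc[0],P[:,1]-nc[1]); k=(r>.0095)&(r<.0165)&(abs(P[:,2]-nc[2])<.004)
g=c['frame'].sum(2)[v,u]; m=k&(g<np.percentile(g[k],3)+5)
print('dark',np.percentile(g[k],[1,3,50]),m.sum()); D=P[m][:,:2]-nc[:2]
print('dimple ang',np.arctan2(*np.median(D,0)[::-1]),'r',np.hypot(*np.median(D,0)),'spread',D.std(0))
x,y=pix(c,[nc[0],nc[1],nc[2]]); x=int(x);y=int(y)
im=cv2.cvtColor(c['frame'],cv2.COLOR_RGB2BGR)[max(0,y-90):y+90,max(0,x-120):x+120]; cv2.imwrite(f'pics/nut{tag}.png',cv2.resize(im,None,fx=2.5,fy=2.5))
E
python3 nut.py 8; python3 - <<'E'
from fit import *
c=shot('scene','scene8'); im=cv2.imread('pics/scene8.png'); cv2.imwrite('pics/scene8z.png',cv2.resize(im[150:300,240:400],None,fx=4,fy=4,interpolation=cv2.INTER_CUBIC))
E
```

```text
15.85 [0.6047 0.1091 0.2092] tool yaw 2.8785548233786393 tilt [ 0.0017 -0.0336 -0.9994] j6 -2.8385915621254076 F [0.5317 0.1231 0.4452] T [ 0.0473 -0.0059 -0.0043] 1.001955706337548
nut axis [0.6055 0.0826 0.1541] 4055 0.00047174343315548647
dark [192.4 467.  729. ] 161
dimple ang -1.7772768814188125 r 0.010409997851833263 spread [0.006  0.0048]
```

View pics/nut8.png

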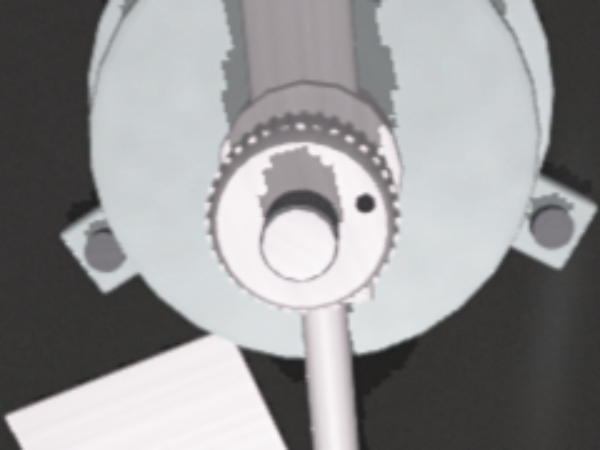

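View pics/wrist8.png

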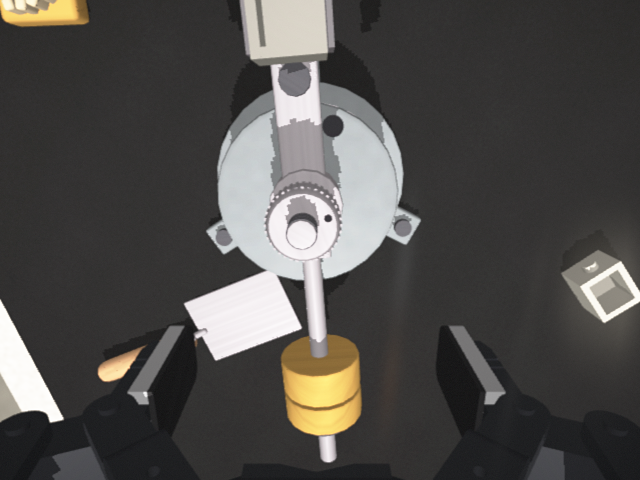

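View pics/scene8z.png

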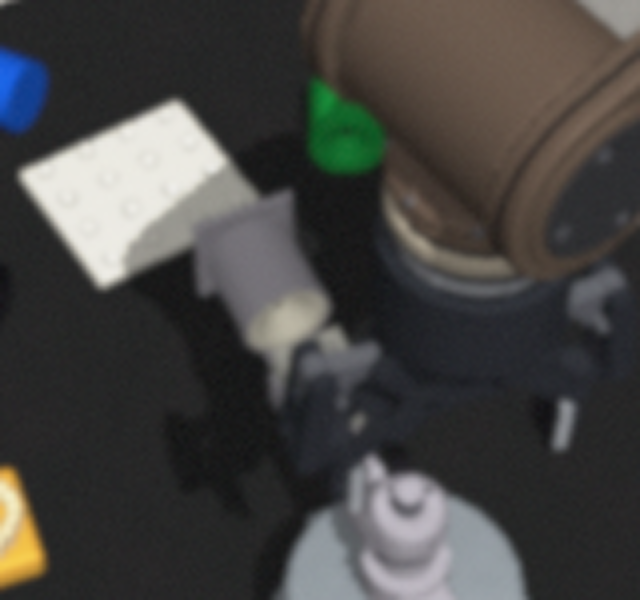

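{"op": "jog_arm", "data": {"commands": "0 0 0 0 0 -0.1;0 0 0 0 0 -0.2;0 0 0 0 0 -0.2;0 0 0 0 0 -0.2"}}

```text
time: 16.45
eef_pos: [0.6049, 0.1089, 0.2093]
tcp_rot: [-0.526, 0.85, -0.013, -0.011]
contact_force: [0.6, -0.2, -0.3]
opening: 1.0
```

```bash
python3 nut.py 9
```

```text
16.45 [0.6049 0.1089 0.2093] tool yaw 2.6793625728554664 tilt [-0.0046 -0.0331 -0.9994] j6 -2.6403691472727018 F [ 0.6238 -0.2489 -0.3081] T [ 0.0651 -0.0359  0.0004] 0.9998795463167236
nut axis [0.6056 0.0827 0.1541] 4048 0.00047740854794911525
dark [187.04 466.   726.  ] 131
dimple ang -1.8502991849949408 r 0.010120964791787736 spread [0.006  0.0048]
```

View pics/nut9.png

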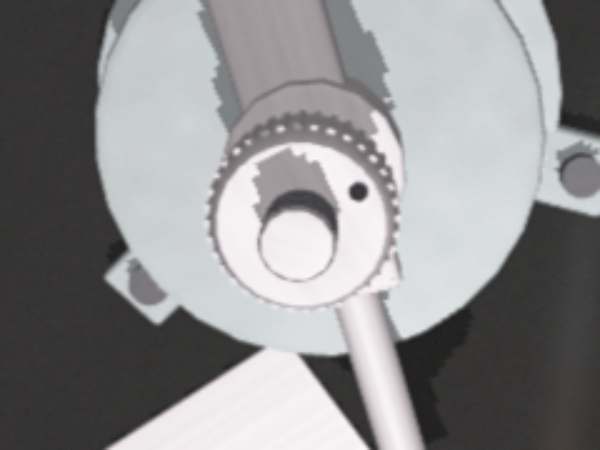

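{"op": "jog_arm", "data": {"commands": "0.0007 -0.013 0 0.033 -0.005 0;0.0007 -0.026 0 0.033 -0.005 0.1;0.0007 -0.026 0 0.033 -0.005 0.18;0.0007 -0.026 0 0.033 -0.005 0.18;0.0007 -0.026 0 0.033 -0.005 0.18"}}

```text
time: 17.12
eef_pos: [0.6055, 0.0952, 0.209]
tcp_rot: [-0.593, 0.805, -0.007, -0.003]
contact_force: [0.1, -0.1, -0.7]
opening: 1.002
```

```bash
python3 nut.py 10; python3 -c "
from h import *
print(get_state()['qpos'])"
```

```text
17.125 [0.6055 0.0952 0.209 ] tool yaw 2.840254860269972 tilt [ 0.0034 -0.0146 -0.9999] j6 -2.8381878198200536 F [ 0.1234 -0.0688 -0.6907] T [ 0.0031  0.0505 -0.0267] 1.0017161145829026
nut axis [0.6055 0.0827 0.1541] 4015 0.0004590514088651798
dark [209.3 457.9 732. ] 139
dimple ang -1.8211814990743196 r 0.010248901103545798 spread [0.006  0.0049]
[-0.00370452  0.16965324  1.75673933 -0.01563694  1.21176359 -2.83831644]
```

View pics/wrist10.png

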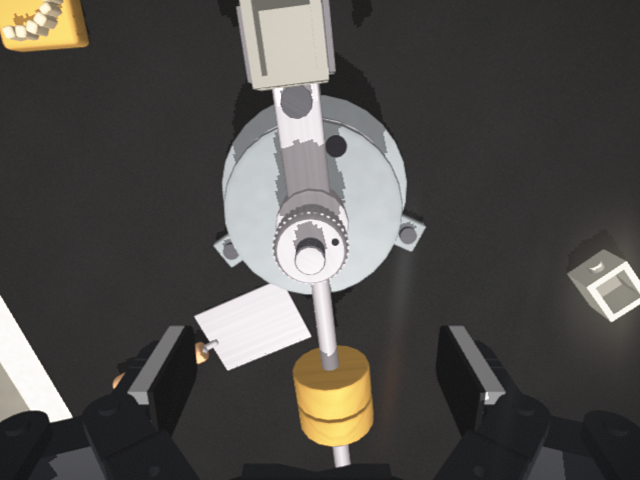

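{"op": "jog_arm", "data": {"commands": "0 0 0 0 0 -0.14;0.0001 -0.006 0 0.014 0.003 -0.14;0.0001 -0.012 0 0.014 0.003 -0.14;0.0001 -0.012 0 0.014 0.003 -0.14;0.0001 -0.012 0 0.014 0.003 -0.14"}}

```text
time: 17.8
eef_pos: [0.6057, 0.0823, 0.2091]
tcp_rot: [-0.535, 0.845, -0.0, -0.0]
contact_force: [-0.5, 0.1, -0.1]
opening: 0.999
```

```bash
python3 nut.py 11; python3 -c "
from h import *
print(get_state()['qpos'])"
```

```text
17.8 [0.6057 0.0823 0.2091] tool yaw 2.699356788171402 tilt [-0.0006 -0.0007 -1.    ] j6 -2.7296349131680904 F [-0.4955  0.0549 -0.1058] T [-0.014   0.0109 -0.0211] 0.9989435325268737
nut axis [0.6056 0.0827 0.1541] 3943 0.00045041313182897155
dark [212.38 451.   731.  ] 126
dimple ang -1.8237317300548148 r 0.009985103316484537 spread [0.0059 0.0047]
[-3.03234013e-02  1.66894616e-01  1.75974680e+00 -8.23605933e-04
  1.21547056e+00 -2.72952341e+00]
```

{"op": "jog_arm", "data": {"commands": "0 0.0005 -0.03 0 0 0;0 0.0005 -0.055 0 0 0;0 0.0005 -0.075 0 0 0;0 0.0005 -0.084 0 0 0;0 0.0005 -0.084 0 0 0;0 0.0005 -0.084 0 0 0"}}

```text
time: 18.6
eef_pos: [0.6065, 0.0829, 0.1263]
tcp_rot: [-0.535, 0.845, -0.001, 0.0]
contact_force: [-0.3, -0.1, -0.5]
opening: 1.002
```

{"op": "jog_arm", "data": {"commands": "0 0 0 0 0 0;0 0 0 0 0 0;0 0 0 0 0 0;0 0 0 0 0 0;0 0 0 0 0 0;0 0 0 0 0 0;0 0 0 0 0 0;0 0 0 0 0 0", "gripper": 0, "grip_force": 40}}

```text
time: 19.6
eef_pos: [0.6054, 0.0831, 0.1257]
tcp_rot: [-0.535, 0.845, 0.0, -0.001]
contact_force: [-4.4, 0.9, 6.1]
opening: 0.431
```

```bash
python3 - <<'E'
s=open('nut.py').read()
a=s.index("g=c['frame'].sum(2)"); b=s.index("x,y=pix")
s=s[:a]+'''g=c['frame'].sum(2)[v,u]; m=k&(g<260)&(r>.0105)&(r<.0155)
D=P[m][:,:2]-nc[:2]
if m.sum(): print('dimple ang',np.arctan2(*np.median(D,0)[::-1]),m.sum(),'r',np.hypot(*np.median(D,0)),'spread',D.std(0))
'''+s[b:]
open('nut.py','w').write(s)
E
python3 nut.py 12
```

```text
19.6 [0.6054 0.0831 0.1257] tool yaw 2.6991638871109043 tilt [-0.0017 -0.0005 -1.    ] j6 -2.728035565502966 F [-4.3961  0.9101  6.14  ] T [ 0.163   0.684  -0.0283] 0.4312175225912704
nut axis [0.6055 0.0827 0.1548] 12024 0.000632399113649363
dimple ang -2.980308927485393 58 r 0.013233656962442008 spread [0.001  0.0007]
```

View pics/wrist12.png

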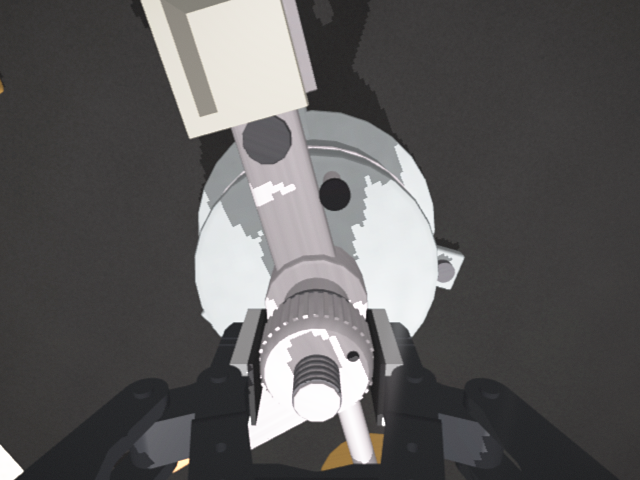

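{"op": "jog_arm", "data": {"commands": "0 0 -0.0001 0 0 -0.18;0 0 -0.0002 0 0 -0.36;0 0 -0.0003 0 0 -0.54;0 0 -0.0003 0 0 -0.72;0 0 -0.0004 0 0 -0.9;0 0 -0.0005 0 0 -1.08;0 0 -0.0006 0 0 -1.26;0 0 -0.0007 0 0 -1.44;0 0 -0.0008 0 0 -1.62;0 0 -0.0009 0 0 -1.8;0 0 -0.001 0 0 -1.98;0 0 -0.001 0 0 -2.16;0 0 -0.0011 0 0 -2.34;0 0 -0.0012 0 0 -2.52;0 0 -0.0013 0 0 -2.7;0 0 -0.0013 0 0 -2.8;0 0 -0.0013 0 0 -2.8"}}

```text
time: 21.78
eef_pos: [0.6053, 0.0828, 0.1244]
tcp_rot: [0.742, 0.67, -0.0, -0.0]
contact_force: [-3.7, 0.1, 5.3]
opening: 0.434
```

```bash
python3 nut.py 13; python3 -c "
from h import *
print(get_state()['joint_efforts'])"
```

```text
21.775 [0.6053 0.0828 0.1244] tool yaw -0.10136335172667907 tilt [-0.0008  0.0005 -1.    ] j6 0.07086835922826717 F [-3.6784  0.1333  5.3221] T [-0.0524  0.659  -0.0869] 0.4340617097395469
nut axis [0.6057 0.0825 0.1535] 12423 0.0007194656124402954
dimple ang 0.43277307579673424 89 r 0.013180172081634774 spread [0.0009 0.001 ]
[ -0.19966083 -33.65228176 -26.11052692   0.03486122  -0.99573903
  -0.04305169]
```

View pics/wrist13.png

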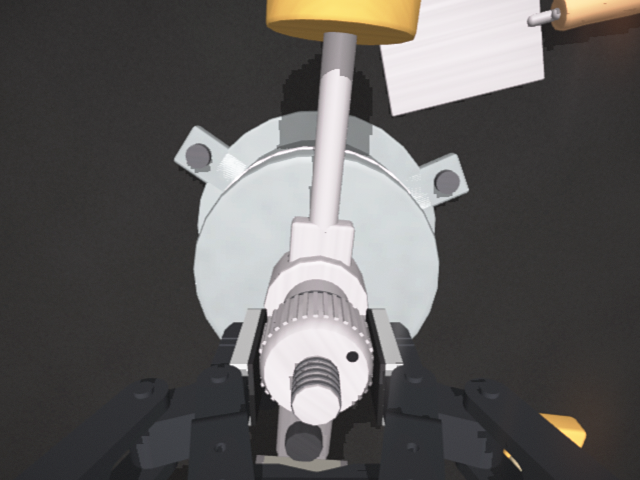

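{"op": "jog_arm", "data": {"commands": "0 0 -0.0001 0 0 -0.15;0 0 -0.0001 0 0 -0.3;0 0 -0.0001 0 0 -0.3"}}

```text
time: 22.2
eef_pos: [0.6053, 0.0828, 0.1243]
tcp_rot: [0.834, 0.552, -0.0, -0.0]
contact_force: [-5.1, -0.5, 5.3]
opening: 0.431
```

```bash
cat > st.py <<'E'
from fit import *
s=get_state(); print(s['time'],s['eef_pos'],'j6',s['qpos'][5],s['contact_force'],s['wrist_torque'],s['joint_efforts'][5],s['opening'])
E
python3 st.py
```

```text
22.2 [0.6053 0.0828 0.1243] j6 0.37129759850760125 [-5.137  -0.4513  5.3036] [-0.0247  0.6968 -0.0186] 0.0845495006069541 0.43086489321440713
```

{"op": "jog_arm", "data": {"commands": "0 0 -0.0001 0 0 -0.15;0 0 -0.0002 0 0 -0.3;0 0 -0.0002 0 0 -0.3"}}

```text
time: 22.58
eef_pos: [0.6052, 0.0828, 0.1241]
tcp_rot: [0.907, 0.421, -0.0, -0.0]
contact_force: [-4.3, -0.1, 6.0]
opening: 0.429
```

```bash
python3 st.py
```

```text
22.575 [0.6052 0.0828 0.1241] j6 0.6714013783848057 [-4.2692 -0.0883  5.9746] [-0.0486  0.7179 -0.0715] 0.08435932919383049 0.4286188153336654
```

{"op": "jog_arm", "data": {"commands": "0 0 -0.0001 0 0 -0.15;0 0 -0.0002 0 0 -0.3;0 0 -0.0002 0 0 -0.3"}}

```text
time: 22.95
eef_pos: [0.6057, 0.0832, 0.1239]
tcp_rot: [0.959, 0.283, 0.001, 0.0]
contact_force: [-3.2, 1.6, 5.4]
opening: 0.433
```

```bash
python3 nut.py 14;python3 st.py
```

```text
22.95 [0.6057 0.0832 0.1239] tool yaw -0.9975203822733093 tilt [ 0.0012  0.0002 -1.    ] j6 0.9680026479266178 F [-3.1673  1.5739  5.4311] T [0.1207 0.5009 0.3067] 0.4326347909836263
nut axis [0.6056 0.0826 0.1532] 12197 0.0006790479223311094
dimple ang -0.19461934197711236 87 r 0.013243263585821986 spread [0.0009 0.0009]
23.0 [0.6057 0.0832 0.1239] j6 0.9676121864340917 [-3.8566  0.6485  6.3009] [0.1798 0.5052 0.3952] 0.3443331643939018 0.43295885006236556
```

{"op": "jog_arm", "data": {"commands": "0 0 0 0 0 0;0 0 0 0 0 0;0 0 0 0 0 -0.06;0 0 0 0 0 -0.12;0 0 0 0 0 -0.12;0 0 0 0 0 -0.12", "gripper": 0, "grip_force": 90}}

```text
time: 23.75
eef_pos: [0.6059, 0.0832, 0.1241]
tcp_rot: [0.975, 0.224, 0.001, -0.0]
contact_force: [-4.0, 1.2, 5.6]
opening: 0.415
```

```bash
python3 nut.py 15;python3 st.py
```

```text
23.75 [0.6059 0.0832 0.1241] tool yaw -1.1195977671103765 tilt [ 0.0014  0.0011 -1.    ] j6 1.0892419734714496 F [-3.9648  1.2078  5.6396] T [ 0.1039  0.5373 -0.0086] 0.4154176517719882
nut axis [0.6056 0.0827 0.1532] 12109 0.0007135934429887206
dimple ang -0.16376783686394997 91 r 0.013313214134416348 spread [0.001  0.0009]
23.8 [0.6059 0.0832 0.1241] j6 1.0892326063985922 [-3.7128  1.0296  5.8069] [ 0.1967  0.4815 -0.0596] -0.06410220405086875 0.4161706181652004
```

View pics/wrist15.png

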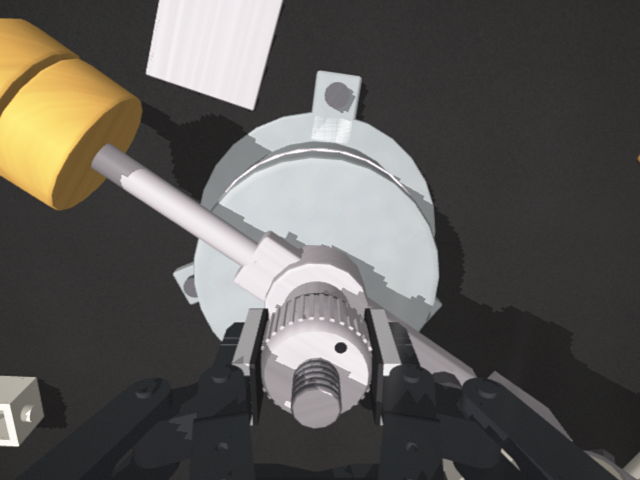

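{"op": "jog_arm", "data": {"commands": "0 0 0 0 0 -0.05;0 0 0 0 0 -0.05"}}

```text
time: 24.05
eef_pos: [0.6059, 0.0831, 0.1241]
tcp_rot: [0.979, 0.202, 0.001, 0.0]
contact_force: [-3.7, 1.4, 6.0]
opening: 0.414
```

```bash
python3 st.py
```

```text
24.05 [0.6059 0.0831 0.1241] j6 1.1352029335661882 [-3.7363  1.3518  6.0343] [0.2651 0.527  0.9529] 0.9993157535791397 0.4144397894716856
```

{"op": "jog_arm", "data": {"commands": "0 0 0 0 0 -0.05;0 0 0 0 0 -0.05"}}

```text
time: 24.3
eef_pos: [0.6071, 0.0835, 0.1241]
tcp_rot: [0.984, 0.175, 0.003, -0.0]
contact_force: [1.9, 4.0, 3.4]
opening: 0.422
```

```bash
python3 st.py
```

```text
24.3 [0.6071 0.0835 0.1241] j6 1.1881773912127667 [1.8533 4.0313 3.4359] [ 0.4881 -0.2829  0.4542] 0.4890793561935425 0.42187003964111935
```

{"op": "jog_arm", "data": {"commands": "0 0 0 0 0 -0.05;0 0 0 0 0 -0.05"}}

```text
time: 24.55
eef_pos: [0.6059, 0.0831, 0.1241]
tcp_rot: [0.989, 0.15, 0.001, -0.0]
contact_force: [-2.7, 1.8, 6.5]
opening: 0.419
```

```bash
python3 nut.py 16; python3 st.py
```

```text
24.55 [0.6059 0.0831 0.1241] tool yaw -1.270623711192397 tilt [ 0.0011  0.0004 -1.    ] j6 1.2406752057848154 F [-2.6665  1.7604  6.5474] T [0.2532 0.2534 0.0455] 0.41867666632749595
nut axis [0.6056 0.0827 0.1532] 12060 0.0007055173186195918
dimple ang -0.18588470481330344 89 r 0.013343956366208058 spread [0.001  0.0009]
24.6 [0.6059 0.0831 0.1241] j6 1.240740911347845 [-2.4915  1.3054  5.8981] [0.2261 0.3334 0.0564] 0.044284178875386715 0.41821093853933505
```

Torque climbs to about 1 N m and then slips, while the dimple stays at about −0.18 rad, so the nut is bottomed. Backing off a quarter turn.

{"op": "jog_arm", "data": {"commands": "0 0 0.0001 0 0 0.15;0 0 0.0002 0 0 0.3;0 0 0.0002 0 0 0.45;0 0 0.0003 0 0 0.6;0 0 0.0004 0 0 0.75;0 0 0.0004 0 0 0.9;0 0 0.0005 0 0 1.05;0 0 0.0006 0 0 1.2;0 0 0.0006 0 0 1.35;0 0 0.0007 0 0 1.5;0 0 0.0007 0 0 1.57;0 0 0.0007 0 0 1.57;0 0 0.0007 0 0 1.57"}}

```text
time: 26.22
eef_pos: [0.6052, 0.0835, 0.1248]
tcp_rot: [0.594, 0.804, 0.001, -0.002]
contact_force: [-4.2, 3.1, 8.0]
opening: 0.416
```

```bash
python3 nut.py 17; python3 st.py; python3 - <<'E'
from fit import *
c=shot('scene','scene17'); im=cv2.imread('pics/scene17.png'); cv2.imwrite('pics/scene17z.png',cv2.resize(im[150:300,240:400],None,fx=4,fy=4,interpolation=cv2.INTER_CUBIC))
c2=shot('side','side17')
th=1.389; a=np.array([np.cos(th),np.sin(th)]); b=np.array([np.sin(th),-np.cos(th)]); S0=np.array([.6055,.0835])-.173*a
for n,cc in (('scene',c),('side',c2)):
    P,u,v=cloud(cc); d=P[:,:2]-S0; X=d@b;Y=d@a
    R=(abs(X)<.026)&(abs(Y)<.0285)&(P[:,2]>.118)&(P[:,2]<.16)
    if R.sum()>30:
        p,r=fitring(P[R],[*S0,.128],th); e=p[:2]-S0; print(n,R.sum(),'ring',e@b,e@a,p[2]-.128,p[3]-th,r)
E
```

```text
26.225 [0.6052 0.0835 0.1248] tool yaw 0.2986239084392359 tilt [-0.0019  0.003  -1.    ] j6 -0.33020045739623566 F [-4.2205  3.1383  8.0103] T [0.5558 0.5875 0.0703] 0.41639262577956193
nut axis [0.6058 0.0826 0.154 ] 12289 0.0007206872679852219
dimple ang 1.399414650293684 90 r 0.012992158842164748 spread [0.0009 0.0009]
26.275 [0.6052 0.0835 0.1248] j6 -0.3301700180121954 [-4.3886  2.3002  7.312 ] [0.4487 0.611  0.0421] 0.05370558123104274 0.41303869811940763
scene 616 ring 2.634454288756883e-05 -0.0015655795813720953 -0.00045522174852349884 0.007003528377716561 0.0010093937088362969
side 392 ring -0.0007337829969329858 -0.00021767814343474516 0.0030328174847669143 -0.003128004962574371 0.0006284844412557653
```

View pics/wrist17.png

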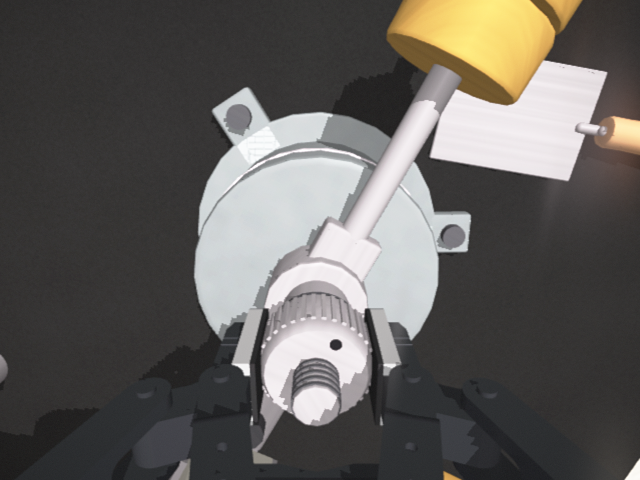

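View pics/scene17z.png

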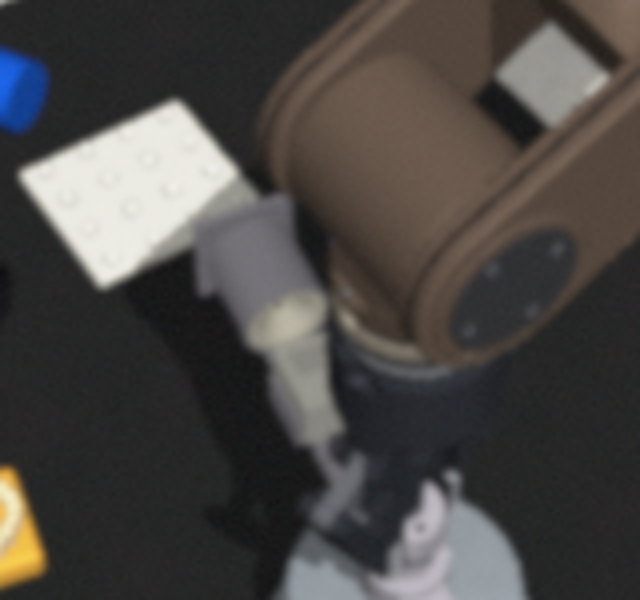

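```bash
python3 - <<'E'
from fit import *
def fit2(P,x0,yaw0):
    def sd(p):
        d=P-p[:3]; a=np.array([np.cos(p[3])*np.cos(p[4]),np.sin(p[3])*np.cos(p[4]),np.sin(p[4])]); l=d@a; r=np.linalg.norm(d-np.outer(l,a),axis=1)
        q=np.stack([r-.024,abs(l)-.027],1)
        return np.minimum(q.max(1),0)+np.linalg.norm(np.maximum(q,0),axis=1)
    s=least_squares(sd,[*x0,yaw0,0],loss='soft_l1',f_scale=.001); return s.x,np.median(abs(sd(s.x)))
c=load('wrist2');P,u,v=cloud(c)
R=(abs(P[:,0]-.5457)<.05)&(abs(P[:,1]+.278)<.05)&(P[:,2]>.022)&(P[:,2]<.075); print('tray',fit2(P[R],[.546,-.28,.037],1.54))
th=1.389; a=np.array([np.cos(th),np.sin(th)]); b=np.array([np.sin(th),-np.cos(th)]); S0=np.array([.6055,.0835])-.173*a
for n in ['wrist4','wrist5','wrist6','wrist7','scene7','scene17','side17']:
    c=load(n); P,u,v=cloud(c); d=P[:,:2]-S0; X=d@b;Y=d@a
    h=.0 if n!='wrist4' else .0927
    if n=='wrist5': h=.006
    R=(abs(X)<.0245)&(abs(Y-(.003 if h else 0))<.0285)&(P[:,2]>.114+h)&(P[:,2]<.16+h)
    p,r=fit2(P[R],[*S0,.128+h],th); e=p[:2]-S0
    print(n,R.sum(),e@b,e@a,p[2]-.128,p[3]-th,'pitch',p[4],r)
c=load('wrist7'); P,u,v=cloud(c);d=P[:,:2]-S0; X=d@b;Y=d@a
k=(abs(X)<.02)&(Y>.045)&(Y<.1)&(P[:,2]>.13)&(P[:,2]<.15); print('cruc top',np.median(P[k][:,2]),np.percentile(P[k][:,2],90))
k=(abs(X)<.002)&(abs(Y)<.027)&(P[:,2]>.13); print('ring crest z', np.percentile(P[k][:,2],[50,90]))
E
```

```text
tray (array([ 0.5462, -0.2796,  0.0361,  1.5376, -0.0075]), np.float64(0.00037444201178836803))
wrist4 27513 0.0013049173969845913 0.002079720866343094 0.09166361122089745 0.0007265369570894631 pitch -0.0133911982236806 0.00044018402453578284
wrist5 26214 0.0008940945410984739 0.0016672398246836066 0.004905494693906609 0.0011240509405294752 pitch -0.01230852384527552 0.000406514371533535
wrist6 28672 0.00028560749867859734 -0.0009355896380620262 0.0005408624425009834 0.0002551078560737441 pitch -0.011755866740115715 0.00042679996644539794
wrist7 27295 0.0001635001236625737 -0.0008798308861587247 0.0005193131778166993 0.0003261699167562693 pitch -0.013093536161165868 0.0003947608121458264
scene7 433 0.00010938231328797631 -0.0019223087604798277 -0.0005978522920339069 -0.0019363554225471091 pitch -0.022796436753011035 0.0009791062207593418
scene17 627 3.739996311199753e-05 -0.0016679841182637375 -0.00042684884034552284 0.002324519847417106 pitch -0.04884034472531847 0.00102507147783059
side17 380 -0.0006597338763073104 -0.00019433117430925955 0.0030264761488588976 -0.0003741258742855358 pitch -0.0012973203301344324 0.0006599565339603722
cruc top 0.1394318953695921 0.14032855457770832
ring crest z [0.1525 0.1535]
```

```bash
python3 - <<'E'
from h import *
s=get_state(); print(s['time'],s['contact_force'],s['opening']); print(ctrl.sign_off())
E
```

```text
26.375 [-3.97797255  2.400658    7.74888395] 0.4209414458994518
the job is handed in; nothing more can be done
None
```

The big mould ring is in both saddles and the centre nut is backed off a quarter turn. The gripper still holds the nut (90 N set). I handed the job in at 26.4 s of the 67 s allowed, and it reports no verdict.

- **Ring:** It was lowered gently with its crater towards the crucible and its flat end towards the back plate, then let go. It did not visibly shift on release. The last camera fits put it within about 1 mm sideways, 2 mm along the arm and 0.01 rad in yaw, all inside the limits.
- **Nut:** I ran it down clockwise until it stopped. Torque rose from about 0.06 to about 1 N m and the fingers slipped, while the dimple stayed at about −0.18 rad. I then turned it back 1.57 rad; the dimple moved about 1.58 rad (90°).
- **Bystanders:** I saw no contact with the small ring, dental model, loose crucible or spatula, but I did not re-measure where they lie.

**Checks that disagreed:**
- **Ring height:** Against the seat, the side camera read +3.0 mm, the wrist camera +0.5 mm and the scene camera −0.4 mm. Allowing for each camera's offset, I think it is 1 to 2 mm high, inside the 4 mm limit.
- **Ring tilt:** The scene camera showed up to 0.05 rad, but the wrist and side cameras showed almost none.
- **Dimple angle:** Single readings scatter by a few hundredths of a radian.

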